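# Move a tape roll from its spindle to the dispenser

## Task

Slide the roll of tape straight up off the upright spindle, set it down flat on the bare worktop clear of the stand and let go of it. Then take it again with another grip, turn it on edge, and leave it resting on the two rollers of the dispenser, between its cheeks. Do not shift or tip the spindle's stand, and leave the garlic, the salt shaker and the wide tape ring where they are.

Things in the scene. Friction and masses are not known exactly. Their poses are not given: they have to be found in the camera images.
- roll_center (a point): Roll of tape, 0.09 to 0.17 kg: plain pale ring with brown card core, outside diameter 64 mm, bore 34 mm, 48 mm wide. The point is its centre; z is its axis, upright at the start, when it stands on the stand's foot with its centre 34 mm above the worktop (24 mm when flat on the worktop). Sides 32 mm from the axis; the bore is free only off the spindle.
- stand: Loose steel stand, 0.9 kg: a round foot 96 mm in diameter and 10 mm thick, with a smooth upright spindle 26 mm in diameter in its middle whose top is 76 mm above the worktop (18 mm above the top of the roll). Origin: centre of the foot's underside. z up.
- seat (a point): Where the roll's centre must come to lie on the dispenser: 52 mm above the worktop, midway between the cheeks. Axes as the dispenser's: the roll's axis must lie along y (the rollers' direction), either way round; z up. The seated roll's lowest point is 20 mm above the worktop. Let go between the cheeks within about 12 degrees of upright, it settles straight.
- dispenser: Fixed grey tape dispenser, base plate 12 mm thick, 84 mm wide in y. Origin: on the worktop under the seat. Tearing edge at x = -82 mm, 27 mm high; back at x = 50 mm. Two rollers, 12 mm diameter, along y at x = -17 and +17 mm, axes 18 mm high. Two cheeks, 44 mm long in x, at y = -40 to -34 and 34 to 40 mm, tops 44 mm high (gap 68 mm); fingers may pass beside them in x.
- tape_ring: Bystander: wide flat ring of tape, 104 mm across, 25 mm high, lying near the back. Origin: centre of its underside.
- garlic: Bystander: garlic bulb, 56 mm across and high. Origin: centre of its underside.
- shaker: Bystander: salt shaker, 44 mm in diameter, 90 mm high. Origin: centre of its underside.
Not all that is in view belongs to the job. What is shaped like the part that bears roll_center but red or turquoise is not meant.

How it is judged:
By the outcome, as a careful person would: the job done as asked, in the order asked, and still so for the second after the job is handed in, with the robot touching nothing.
It also fails if it takes over 50 s, if anything falls off the work surface, if the arm or the gripper's body presses on something with over 40 N, if the wrist force passes 120 N, or if a joint passes its speed limit or range.

## Robot

A 7-joint arm with a two-finger parallel gripper is mounted at the origin on a cart in front of the work surface, level with it; the furniture and walls round the work are solid. World frame = base frame: x ahead of the robot, y to its left, z up, the work surface at z = 0. Lengths are in m, angles in rad, forces in N, time in s.
With the tool pointing down it reaches from about 0.425 to 0.925 m from the base axis. Payload 6.8 kg.
Tool frame: the origin (TCP) lies at the very end of the fingers, on their centre line; the grasp point (between the pads) lies r.pinch_z behind it (r.pinch_z is the distance from the TCP to the grasp point, in m); z points along the fingers, y is the line along which they close (so a half turn about z gives the same grasp; the last joint's range is limited). The gripper opens to 85 mm and grips with 20 to 120 N. Pads are 22 mm wide; open, the fingers measure 114 mm over their backs; the gripper's body (76 mm by 85 mm) begins 54 mm behind the grasp point. The pads swing forward as they close: fully open they stand 13 mm farther back than shut.
Start: joints at [1.204, 0.477, 0.022, 1.555, -0.011, 1.109, -0.083], TCP at [0.173, -0.653, 0.231] pointing down, gripper open.
Joint ranges: [-2.96, 2.96], [-0.34, 2.1], [-1.41, 1.46], [0.24, 2.44], [-1.37, 4.51], [0.17, 1.92], [-2.96, 2.96]. Speed limits (rad/s): [2.39, 2.39, 3.14, 3.14, 3.14, 3.14, 3.14].

## Interface

Orientations are given as a rotation vector (axis times angle).
In Python, from bench import status, grab_frame, camera_model, r gives the robot as it stands. The module is installed in compiled form; this text tells all that it offers.
- The arm moves only by the shell command python3 -m creep 'ROWS' [FORCE]. ROWS is text: rows parted by semicolons, each of 7 numbers parted by spaces: the turn, a rotation vector about the tool's x, y, z in rad, then the shift along the tool's x, y, z in mm, then the opening, from -1 (shut) to 1 (fully open). In form: rx ry rz tx ty tz fingers; .... A call has 1 to 10 rows; each row is the pose to reach, as a shift and turn from the pose commanded when the call began, along the tool's axes at that moment; what a row does not reach only later rows make up. A row lasts 1/8 s, in which the tool goes at most 62.5 mm and 10.7 degrees, less where a joint would pass 70% of its speed; a pose out of reach is approached as far as the arm can. A call with a gripper value outside its range is refused whole. The fingers move at their own pace and stop on an object; FORCE is the grip in N (left out, the last holds). Time passes only in rows, so rows that repeat a pose let the fingers close. It gives the time, the measured TCP pose, the force, the opening and the grip force at its end, in the units of the state.
- status.get_obs(): the state, without advancing time (a new reading comes with each control period).
- grab_frame(name): name is "scene" or "top" or "wrist"; returns (picture, depth): 480x640x3 uint8, red, green, blue; 480x640 float32, m along the optical axis (not along the pixel's ray), 0 where there is no reading.
- camera_model(name): a dict with "K" (3x3 intrinsics, pixels), "rvec" (rotation vector, rad) and "tvec" (3), from world to camera coordinates, as OpenCV has them. Camera axes: x right, y down, z forward; pixel columns grow to the right and rows downward; lengths in m; the calibration is good to about 2 mm. A picture is of the moment at which its call begins: read the wrist's pose just before it. camera_model takes no time and is no camera call; for the wrist camera it gives the pose at the moment of the call.
- r.hand_in(): hands the job in; it is judged then, once.
The state is a dict: "clock": time; "joints": joint angles; "qvel": joint speeds; "tau": joint torques, N m; "tcp_pos": TCP position; "orientation": TCP orientation; "contact_force": force on the tool from outside, world axes, zero at the start; "moment": the same for the moment, N m; "grip_width": finger opening in m; "gripper_force": force on a finger pad.
Only numpy, scipy, OpenCV 4.12 (cv2) and the standard library are available. Lean on these libraries where they do the work, as an engineer would, in place of code of your own. Each camera call takes 0.05 s, during which the arm holds its last target. There are 200 camera calls.

## Working session

There is one attempt and no reset: what is moved stays moved. The work goes in short steps, Python scripts to look and compute and a shell command to move; the robot and the scene stay as the last step left them, time stands still between calls to the robot, and variables do not carry over. Pictures are saved under pics/ and viewed, at most 10 in all, crops included, and the job is handed in when it is done.

```bash
mkdir -p pics; ls; python3 - <<'E'
from bench import status, grab_frame, camera_model, r
import cv2, numpy as np
print(status.get_obs(), r.pinch_z)
for n in("scene","top"):
    p,d=grab_frame(n); cv2.imwrite(f"pics/{n}0.png",p[:,:,::-1]); np.save(f"{n}0.npy",d); m=camera_model(n)
    print(n,m)
    np.savez(f"{n}0.npz",p=p,d=d,**m)
E
```

```text
pics
{'clock': 0.0, 'joints': array([ 1.20392055,  0.47784022,  0.02228189,  1.55646617, -0.01152465,
        1.10927673, -0.08310374]), 'qvel': array([ 3.68785721e-04, -1.22254475e-03,  7.25780593e-05, -7.99568588e-05,
        2.30231212e-04, -9.88329093e-04, -1.09831434e-03]), 'tau': array([ 4.98897589e-04, -5.96445322e+01,  1.60808779e+00, -2.81204438e+01,
        1.24809542e-02,  9.42626910e-03,  3.84603309e-07]), 'tcp_pos': array([ 0.17260453, -0.65194015,  0.23029147]), 'orientation': array([-3.11350147e+00, -4.05204591e-01,  5.19624391e-04]), 'contact_force': array([0.39472949, 1.48570328, 0.15949517]), 'moment': array([ 0.0077915 , -0.00482313,  0.04044671]), 'gripper_force': 0.0, 'grip_width': 0.08568724081015557} 0.0187
scene {'K': array([[432.98365711,   0.        , 319.8772808 ],
       [  0.        , 432.98365711, 235.54521009],
       [  0.        ,   0.        ,   1.        ]]), 'rvec': array([ 1.18557433, -2.32649729,  0.95792363]), 'tvec': array([0.29157368, 0.41057662, 0.5563933 ])}
top {'K': array([[592.24391611,   0.        , 321.37435084],
       [  0.        , 592.24391611, 246.18491077],
       [  0.        ,   0.        ,   1.        ]]), 'rvec': array([ 2.15468228, -2.12571364,  0.13946966]), 'tvec': array([-0.04846859,  0.58550053,  1.1663625 ])}
```

View pics/scene0.png

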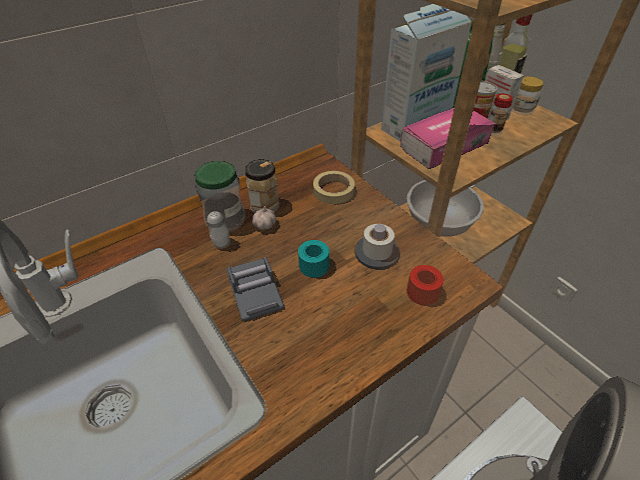

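View pics/top0.png

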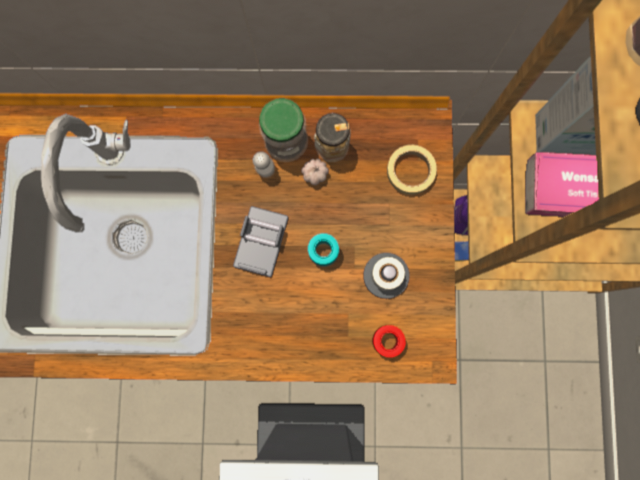

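The scene camera shows the pale roll on its stand at (379,240) and the dispenser at (255,287). In the top view the roll is at (389,273). The dispenser is at (262,241), with its rollers at the far end and its tearing edge towards the robot. The red and turquoise rings are decoys.

```bash
cat > h.py <<'E'
import numpy as np, cv2
from scipy.optimize import least_squares
def cloud(p,d,m):
    K=m["K"];R=cv2.Rodrigues(np.asarray(m["rvec"]))[0]
    v,u=np.nonzero(d>0);z=d[v,u]
    c=np.c_[(u-K[0,2])*z/K[0,0],(v-K[1,2])*z/K[1,1],z]
    return (c-m["tvec"])@R,np.c_[u,v],p[v,u]
def circ(q):
    f=least_squares(lambda s:np.hypot(q[:,0]-s[0],q[:,1]-s[1])-s[2],[*q[:,:2].mean(0),.04],loss="soft_l1",f_scale=.002)
    return f.x
E
python3 - <<'E'
from h import *
for n in("scene","top"):
    m=dict(np.load(n+"0.npz"));w,uv,c=cloud(m["p"],m["d"],m)
    at=lambda u,v:w[np.argmin(abs(uv-[u,v]).sum(1))].round(4)
    pts={"scene":dict(roll=(379,240),disp=(262,299),teal=(314,250),red=(425,275),garlic=(264,218),shaker=(219,235),tape=(321,194),table=(330,330)),
     "top":dict(roll=(389,272),disp=(258,258),teal=(314,248),red=(378,344),garlic=(315,173),shaker=(262,160),tape=(394,185),table=(330,330))}[n]
    for k,x in pts.items(): print(n,k,at(*x))
    r0=at(*pts["roll"])[:2]; near=np.hypot(*(w[:,:2]-r0).T)<.075
    for lo,hi in((.066,.09),(.05,.064),(.005,.02)):
        q=w[near&(w[:,2]>lo)&(w[:,2]<hi)]
        h=cv2.convexHull(q[:,:2].astype(np.float32))[:,0]
        print(lo,len(q),np.median(q[:,2]).round(4),"hull circ",circ(h).round(4))
    d0=at(*pts["disp"])[:2]
    near=np.hypot(*(w[:,:2]-d0).T)<.13
    gray=(c.max(1).astype(int)-c.min(1))<30
    for lo,hi in((.036,.06),(.006,.06)):
        q=w[near&gray&(w[:,2]>lo)&(w[:,2]<hi)]
        (cx,cy),s,a=cv2.minAreaRect((q[:,:2]*1000).astype(np.float32));print("disp",lo,len(q),cx,cy,s,a,np.median(q[:,2]))
        print(cv2.boxPoints(((cx,cy),s,a)).round(1).tolist())
E
```

```text
scene roll [ 0.5175 -0.1625  0.0552]
scene disp [0.5615 0.0928 0.0105]
scene teal [ 0.593  -0.0528  0.0298]
scene red [ 0.4071 -0.1868  0.0337]
scene garlic [ 0.7326 -0.0157  0.0371]
scene shaker [0.7397 0.0903 0.0407]
scene tape [ 0.7421 -0.1784  0.0199]
scene table [ 0.4343  0.0237 -0.0011]
0.066 115 0.0737 hull circ [ 0.5308 -0.1722  0.0126]
0.05 436 0.0561 hull circ [ 0.5311 -0.1725  0.0318]
0.005 598 0.0087 hull circ [ 0.5305 -0.1722  0.0472]
disp 0.036 123 606.9231567382812 52.0058708190918 (150.95826721191406, 43.425079345703125) 75.28892517089844 0.042111635715505705
[[566.7999877929688, -15.5], [608.7999877929688, -26.5], [647.0999755859375, 119.5], [605.0999755859375, 130.5]]
disp 0.006 2366 588.032958984375 108.97108459472656 (149.9361114501953, 255.3114776611328) 29.68470001220703 0.011556782822680366
[[459.70001220703125, 182.6999969482422], [586.0999755859375, -39.099998474121094], [716.4000244140625, 35.20000076293945], [589.9000244140625, 257.0]]
top roll [ 0.5312 -0.1744  0.0796]
top disp [0.5636 0.0917 0.0139]
top teal [ 0.5813 -0.0257  0.0479]
top red [ 0.391  -0.1552  0.0526]
top garlic [ 0.7389 -0.0251  0.0446]
top shaker [0.7531 0.0806 0.0865]
top tape [ 0.7224 -0.1917  0.0162]
top table [ 4.172e-01 -6.030e-02  4.000e-04]
0.066 136 0.0754 hull circ [ 0.5317 -0.1752  0.0124]
0.05 597 0.0576 hull circ [ 0.5316 -0.1754  0.0315]
0.005 850 0.0098 hull circ [ 0.5338 -0.1782  0.0699]
disp 0.036 137 616.8336181640625 83.14601135253906 (79.40601348876953, 43.50859832763672) 75.72000122070312 0.04314634868022174
[[586.0, 50.0], [628.0999755859375, 39.29999923706055], [647.7000122070312, 116.30000305175781], [605.5, 127.0]]
disp 0.006 2735 592.6990356445312 100.77853393554688 (158.60398864746094, 256.8277282714844) 16.4278564453125 0.012535900162643391
[[480.29998779296875, 201.5], [553.0, -44.79999923706055], [705.0999755859375, 0.0], [632.4000244140625, 246.39999389648438]]
```

```bash
python3 - <<'E'
import cv2,numpy as np
a=cv2.imread("pics/top0.png")[195:290,220:420];b=cv2.imread("pics/scene0.png")[210:330,220:410]
a=cv2.resize(a,(600,285),interpolation=2);b=cv2.resize(b[:100],(600,315),interpolation=2)
cv2.imwrite("pics/c1.png",np.vstack([a,b]))
E
```

```text
(no output)
```

View pics/c1.png

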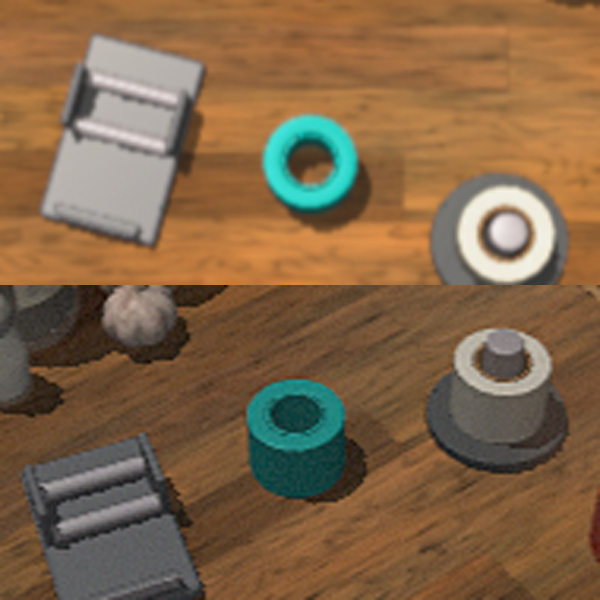

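```bash
cat >> h.py <<'E'
from scipy.spatial.transform import Rotation as Ro
SEAT=np.array([.6165,.0845]);YAW=-14.2; ROLL=np.array([.531,-.174])
def tool(lean=0,yaw=YAW):
    "tool down with y along dispenser x; lean deg: pointing toward dispenser -y (+) or +y (-)"
    c,s=np.cos(np.radians(yaw)),np.sin(np.radians(yaw))
    y=np.array([c,s,0]);z=np.array([0,0,-1.]);x=np.cross(y,z)
    return Ro.from_rotvec(-np.radians(lean)*y)*Ro.from_matrix(np.c_[x,y,z])
def go(pos,Rt):
    from bench import status
    o=status.get_obs();R0=Ro.from_rotvec(o["orientation"])
    print("rv",(R0.inv()*Rt).as_rotvec().round(3),"mm",(R0.inv().apply(pos-o["tcp_pos"])*1000).round(1),"| tcp",o["tcp_pos"].round(4),"t",round(o["clock"],2))
E
python3 - <<'E'
from h import *
for n in("scene","top"):
    m=dict(np.load(n+"0.npz"));w,uv,c=cloud(m["p"],m["d"],m)
    for y0 in np.arange(-.95,-.2,.05):
        k=(w[:,1]>y0)&(w[:,1]<y0+.05)&(w[:,2]>-.1)&(w[:,2]<1.2)&(w[:,0]>.15)
        if k.sum()>5: q=w[k]; print(n,round(y0,2),k.sum(),q[np.argsort(q[:,0])[:3]].round(2).tolist(), "zmax",q[:,2].max().round(2))
print(tool(30).as_matrix().round(2))
go(np.array([.40,-.40,.28]),tool(0,-45))
go(np.array([*ROLL,.20]),tool())
E
```

```text
scene -0.95 712 [[0.56, -0.92, 0.01], [0.56, -0.91, 0.01], [0.56, -0.91, 0.01]] zmax 0.27
scene -0.9 2515 [[0.56, -0.87, 0.01], [0.56, -0.86, 0.01], [0.56, -0.86, 0.0]] zmax 0.28
scene -0.85 877 [[0.56, -0.82, 0.02], [0.56, -0.84, 0.02], [0.56, -0.81, 0.01]] zmax 0.25
scene -0.8 1138 [[0.56, -0.79, 0.01], [0.56, -0.79, 0.01], [0.56, -0.78, 0.01]] zmax 0.27
scene -0.75 1626 [[0.56, -0.75, 0.01], [0.56, -0.7, 0.02], [0.56, -0.73, 0.01]] zmax 0.28
scene -0.7 1296 [[0.56, -0.65, 0.02], [0.56, -0.67, 0.01], [0.56, -0.67, 0.01]] zmax 0.4
scene -0.65 2401 [[0.56, -0.62, 0.41], [0.56, -0.64, 0.02], [0.56, -0.61, 0.41]] zmax 0.41
scene -0.6 2781 [[0.56, -0.56, 0.42], [0.56, -0.58, 0.4], [0.56, -0.56, 0.41]] zmax 0.42
scene -0.55 3923 [[0.56, -0.51, 0.41], [0.56, -0.5, 0.42], [0.56, -0.52, 0.42]] zmax 0.42
scene -0.5 6680 [[0.56, -0.48, 0.41], [0.56, -0.48, 0.41], [0.56, -0.48, 0.41]] zmax 0.42
scene -0.45 8911 [[0.56, -0.42, 0.27], [0.56, -0.43, 0.35], [0.56, -0.42, 0.41]] zmax 0.45
scene -0.4 2448 [[0.91, -0.37, 0.23], [0.91, -0.36, 0.05], [0.91, -0.39, 0.34]] zmax 0.38
scene -0.35 3689 [[0.
[... 694 characters left out ...]
top -0.45 11472 [[0.56, -0.43, 0.05], [0.56, -0.43, 0.15], [0.56, -0.44, 0.41]] zmax 0.57
top -0.4 3163 [[0.92, -0.35, 0.29], [0.92, -0.38, 0.08], [0.92, -0.37, 0.09]] zmax 0.4
top -0.35 5577 [[0.31, -0.31, -0.0], [0.31, -0.31, -0.0], [0.31, -0.31, -0.0]] zmax 0.4
top -0.3 9469 [[0.31, -0.25, -0.0], [0.31, -0.26, -0.01], [0.31, -0.27, -0.0]] zmax 0.39
top -0.25 9354 [[0.31, -0.21, -0.01], [0.31, -0.2, -0.01], [0.31, -0.21, -0.01]] zmax 0.39
[[ 0.21  0.97 -0.12]
 [ 0.84 -0.25 -0.48]
 [-0.5   0.   -0.87]]
rv [-0.002 -0.    -0.527] mm [ 284.3 -185.5  -49.3] | tcp [ 0.1726 -0.652   0.2304] t 0.1
rv [-2.000e-03 -1.000e-03 -1.064e+00] mm [ 468.8 -370.3   31. ] | tcp [ 0.1726 -0.652   0.2304] t 0.1
```

```bash
python3 -m creep '0 0 -1.064 469 -370 20 1;0 0 -1.064 469 -370 20 1;0 0 -1.064 469 -370 20 1;0 0 -1.064 469 -370 20 1;0 0 -1.064 469 -370 20 1;0 0 -1.064 469 -370 20 1;0 0 -1.064 469 -370 20 1;0 0 -1.064 469 -370 20 1;0 0 -1.064 469 -370 20 1;0 0 -1.064 469 -370 20 1' 30; python3 -m creep '0 0 0 0 0 0 1; 0 0 0 0 0 0 1'; python3 - <<'E'
from h import *
go(np.array([*ROLL,.20]),tool())
E
```

```text
clock: 1.35
tcp_pos: [0.533, -0.1711, 0.2111]
orientation: [-2.475, -1.934, -0.002]
contact_force: [0.1, -0.5, -0.3]
grip_width: 0.0853
gripper_force: 0.0
clock: 1.6
tcp_pos: [0.5307, -0.1757, 0.2109]
orientation: [-2.48, -1.928, 0.002]
contact_force: [0.3, -1.3, -0.3]
grip_width: 0.0854
gripper_force: 0.0
rv [-0.001  0.001 -0.001] mm [ 1.8 -0.1 10.9] | tcp [ 0.5307 -0.1757  0.2109] t 1.6
```

```bash
python3 - <<'E'
from h import *
from bench import *
m=camera_model("wrist");p,d=grab_frame("wrist");cv2.imwrite("pics/w1.png",p[:,:,::-1])
w,uv,c=cloud(p,d,m);print(uv.min(0),uv.max(0),-cv2.Rodrigues(m["rvec"])[0].T@m["tvec"])
near=np.hypot(*(w[:,:2]-ROLL).T)<.06
for lo,hi in((.066,.09),(.05,.064),(.005,.02)):
    q=w[near&(w[:,2]>lo)&(w[:,2]<hi)]
    if len(q)>5:
        print(lo,len(q),np.median(q[:,2]).round(4),circ(cv2.convexHull(q[:,:2].astype(np.float32))[:,0]).round(4))
E
```

```text
[0 0] [639 479] [ 0.54687805 -0.10827977  0.35292312]
0.066 1068 0.0751 [ 0.5287 -0.1756  0.0127]
0.05 4316 0.0573 [ 0.5287 -0.1756  0.0316]
0.005 3903 0.0094 [ 0.5287 -0.1756  0.0476]
```

View pics/w1.png

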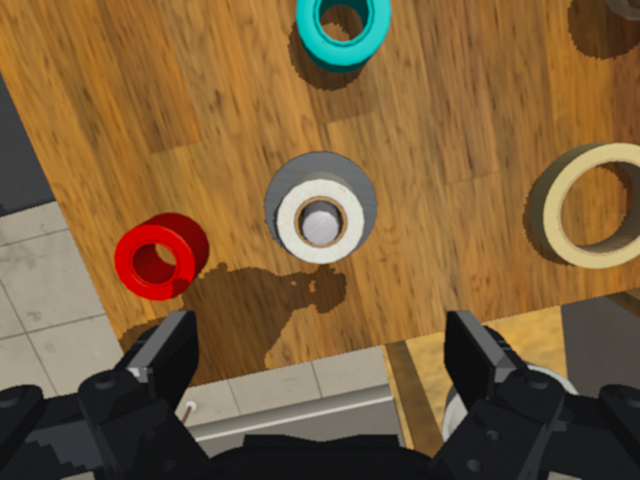

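The wrist view has the roll and spindle at (320,222), centred between the fingers. I'll descend partway and measure again from that second height.

```bash
cat > look.py <<'E'
from h import *
from bench import *
import sys
m=camera_model("wrist");p,d=grab_frame("wrist");cv2.imwrite(sys.argv[1],p[:,:,::-1])
w,uv,c=cloud(p,d,m)
near=np.hypot(*(w[:,:2]-[float(sys.argv[2]),float(sys.argv[3])]).T)<.055
for lo,hi in((.066,.09),(.05,.064),(.04,.05),(.005,.02)):
    q=w[near&(w[:,2]>lo)&(w[:,2]<hi)]
    if len(q)>50: print(lo,len(q),np.median(q[:,2]).round(4),circ(cv2.convexHull(q[:,:2].astype(np.float32))[:,0]).round(4))
E
python3 -m creep '0 0 0 1 0 40 1;0 0 0 1 0 80 1;0 0 0 1 0 80 1;0 0 0 1 0 80 1'; python3 look.py pics/w2.png .530 -.175; python3 - <<'E'
from h import *
go(np.array([.530,-.175,.023]),tool())
E
```

```text
clock: 2.15
tcp_pos: [0.5322, -0.1749, 0.1326]
orientation: [2.48, 1.927, 0.001]
contact_force: [-0.4, 0.1, 1.4]
grip_width: 0.0856
gripper_force: 0.0
0.066 1924 0.075 [ 0.5288 -0.1754  0.0127]
0.05 7432 0.0573 [ 0.5287 -0.1757  0.0317]
0.04 503 0.0452 [ 0.5314 -0.1664  0.024 ]
0.005 5823 0.0094 [ 0.5288 -0.1756  0.0476]
rv [ 0.003  0.    -0.001] mm [ -0.9  -2.8 110.1] | tcp [ 0.5327 -0.1748  0.1331] t 2.2
```

```bash
python3 -m creep '0 0 0 -1 -3 40 1;0 0 0 -1 -3 80 1;0 0 0 -1 -3 108 1;0 0 0 -1 -3 108 1;0 0 0 -1 -3 108 1'; python3 - <<'E'
from h import *
go(np.array([.5297,-.1753,.023]),tool())
E
```

```text
clock: 2.82
tcp_pos: [0.5301, -0.1745, 0.0252]
orientation: [2.477, 1.928, 0.003]
contact_force: [-0.2, -0.5, 0.5]
grip_width: 0.0851
gripper_force: 0.0
rv [ 0.003  0.    -0.   ] mm [-0.9 -0.2  2.2] | tcp [ 0.5301 -0.1745  0.0252] t 2.83
```

```bash
python3 -m creep '0 0 0 -0.5 0 2 0.7;0 0 0 -0.5 0 2 0.5;0 0 0 -0.5 0 2 0.4;0 0 0 -0.5 0 2 0.3;0 0 0 -0.5 0 2 0.2;0 0 0 -0.5 0 2 0.1;0 0 0 -0.5 0 2 0;0 0 0 -0.5 0 2 0' 35
```

```text
clock: 3.82
tcp_pos: [0.5295, -0.1751, 0.0225]
orientation: [2.478, 1.928, 0.002]
contact_force: [-0.0, -0.5, 6.5]
grip_width: 0.0617
gripper_force: 38.3
```

```bash
python3 look.py pics/w3.png .530 -.175
```

```text
0.066 23508 0.0788 [ 0.5285 -0.1807  0.0547]
0.05 24338 0.0573 [ 0.5293 -0.1755  0.0328]
0.04 3387 0.0456 [ 0.5227 -0.1963  0.0522]
0.005 13375 0.0094 [ 0.529  -0.1754  0.0474]
```

```bash
python3 -m creep '0 0 0 0 0 -10 -0.3;0 0 0 0 0 -25 -0.3;0 0 0 0 0 -45 -0.3;0 0 0 0 0 -65 -0.3;0 0 0 0 0 -85 -0.3;0 0 0 0 0 -105 -0.3;0 0 0 0 0 -105 -0.3;0 0 0 0 0 -105 -0.3'; python3 - <<'E'
from h import *
from bench import *
p,d=grab_frame("scene");cv2.imwrite("pics/s2.png",cv2.resize(p[150:310,280:480,::-1],(750,600)))
w,uv,c=cloud(p,d,camera_model("scene"))
q=w[(np.hypot(*(w[:,:2]-[.5295,-.1745]).T)<.075)&(w[:,2]>.005)&(w[:,2]<.02)]
print(circ(cv2.convexHull(q[:,:2].astype(np.float32))[:,0]))
go(np.array([.45,-.03,.14]),tool())
E
```

```text
clock: 4.88
tcp_pos: [0.5279, -0.1746, 0.1261]
orientation: [-2.479, -1.929, 0.001]
contact_force: [0.0, 0.4, -1.7]
grip_width: 0.0619
gripper_force: 38.9
[ 0.53047506 -0.17214675  0.04749112]
rv [-0.001  0.    -0.   ] mm [ 121.  -110.9  -14.2] | tcp [ 0.5277 -0.1745  0.1257] t 4.92
```

View pics/s2.png

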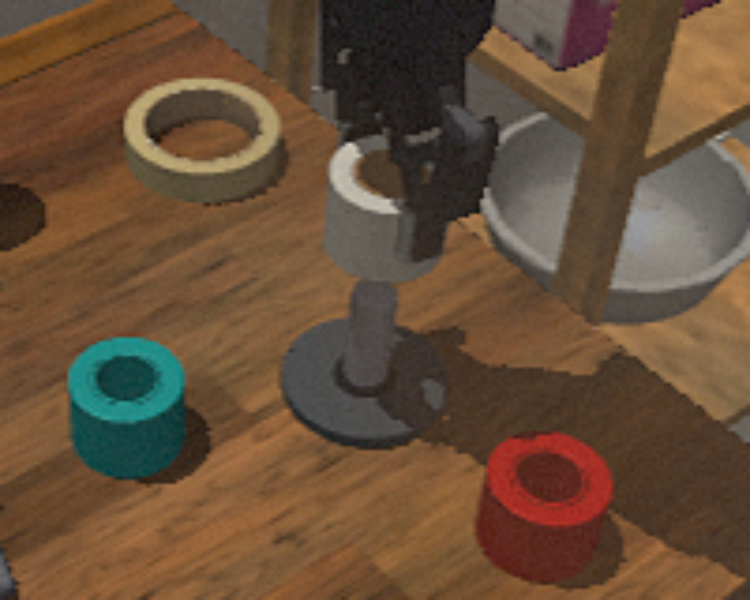

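The roll hangs clear above the spindle at (365,290), and the stand hasn't moved. Next I'll carry it to the bare worktop.

```bash
python3 -m creep '0 0 0 40 -36 -4 -0.3;0 0 0 80 -73 -4 -0.3;0 0 0 121 -111 -4 -0.3;0 0 0 121 -111 -4 -0.3;0 0 0 121 -111 30 -0.3;0 0 0 121 -111 70 -0.3;0 0 0 121 -111 100 -0.3;0 0 0 121 -111 100 -0.3;0 0 0 121 -111 100 -0.3'; python3 - <<'E'
from h import *
go(np.array([.45,-.03,.013]),tool())
E
```

```text
clock: 6.05
tcp_pos: [0.4512, -0.0303, 0.0268]
orientation: [2.479, 1.929, 0.001]
contact_force: [0.6, -0.8, -1.3]
grip_width: 0.0623
gripper_force: 39.2
rv [ 0.    -0.    -0.001] mm [-0.  -1.2 13.8] | tcp [ 0.4512 -0.0303  0.0268] t 6.05
```

```bash
python3 -m creep '0 0 0 0 0 6 -0.3;0 0 0 0 0 10 -0.3;0 0 0 0 0 12 -0.3;0 0 0 0 0 12.5 -0.3;0 0 0 0 0 12.5 -0.3'
```

```text
clock: 6.68
tcp_pos: [0.4505, -0.03, 0.0138]
orientation: [2.479, 1.93, 0.0]
contact_force: [-1.4, -0.1, -1.6]
grip_width: 0.0619
gripper_force: 39.2
```

```bash
python3 -m creep '0 0 0 0 0 1 -0.3;0 0 0 0 0 2 -0.3;0 0 0 0 0 2 -0.3'
```

```text
clock: 7.05
tcp_pos: [0.4507, -0.0301, 0.0125]
orientation: [2.479, 1.929, -0.0]
contact_force: [-4.2, -0.2, 11.4]
grip_width: 0.0616
gripper_force: 40.6
```

```bash
python3 -m creep '0 0 0 0 0 0 0.4;0 0 0 0 0 0 0.7;0 0 0 0 0 0 1;0 0 0 0 0 0 1;0 0 0 0 0 0 1;0 0 0 0 0 -25 1;0 0 0 0 0 -60 1;0 0 0 0 0 -110 1;0 0 0 0 0 -140 1;0 0 0 0 0 -140 1'; python3 look.py pics/w4.png .45 -.03;  python3 - <<'E'
from h import *
from bench import *
m=camera_model("wrist");p,d=grab_frame("wrist");w,uv,c=cloud(p,d,m)
q=w[(np.hypot(*(w[:,:2]-SEAT).T)<.06)&(w[:,2]>.036)&(w[:,2]<.05)]
print(len(q)); 
if len(q)>20:print(cv2.minAreaRect((q[:,:2]*1000).astype(np.float32)))
E
```

```text
clock: 8.3
tcp_pos: [0.4522, -0.0301, 0.1539]
orientation: [2.477, 1.927, 0.005]
contact_force: [0.1, 0.2, -1.0]
grip_width: 0.0853
gripper_force: 0.0
0.04 5865 0.0473 [ 0.4492 -0.0303  0.0316]
0.005 519 0.0127 [ 0.4505 -0.0221  0.0245]
1035
((604.7096557617188, 47.18229293823242), (6.009372234344482, 44.3190803527832), 75.79348754882812)
```

```bash
cat >> h.py <<'E'
def grasp(C,R,back=0): go(np.array(C)+R.apply([0,0,.022-back]),R)
E
python3 - <<'E'
from h import *
C=[.4497,-.0303,.029]
grasp(C,tool(45),.09)
E
```

```text
rv [-0.    -0.785 -0.   ] mm [48.  -0.5 74.4] | tcp [ 0.4502 -0.0303  0.1515] t 8.4
```

```bash
python3 -m creep '0 -0.18 0 30 0 0 1;0 -0.36 0 48 0 20 1;0 -0.54 0 48 0 45 1;0 -0.72 0 48 0 74 1;0 -0.785 0 48 0 74 1;0 -0.785 0 48 0 74 1;0 -0.785 0 48 0 74 1'; python3 - <<'E'
from h import *
from bench import *
print(status.get_obs()["joints"].round(2))
C=[.4497,-.0303,.029]
grasp(C,tool(45),.0)
p,d=grab_frame("scene");cv2.imwrite("pics/s3.png",cv2.resize(p[100:340,160:480,::-1],(800,600)))
E
```

```text
clock: 9.28
tcp_pos: [0.4621, 0.0158, 0.0777]
orientation: [2.002, 1.557, -0.828]
contact_force: [-0.8, -0.8, -0.1]
grip_width: 0.0852
gripper_force: 0.0
[-0.27  0.68 -0.35  1.94  0.71  1.34 -1.33]
rv [-0.001 -0.001 -0.001] mm [ 0.6 -0.7 90.2] | tcp [0.4621 0.0158 0.0777] t 9.28
```

View pics/s3.png

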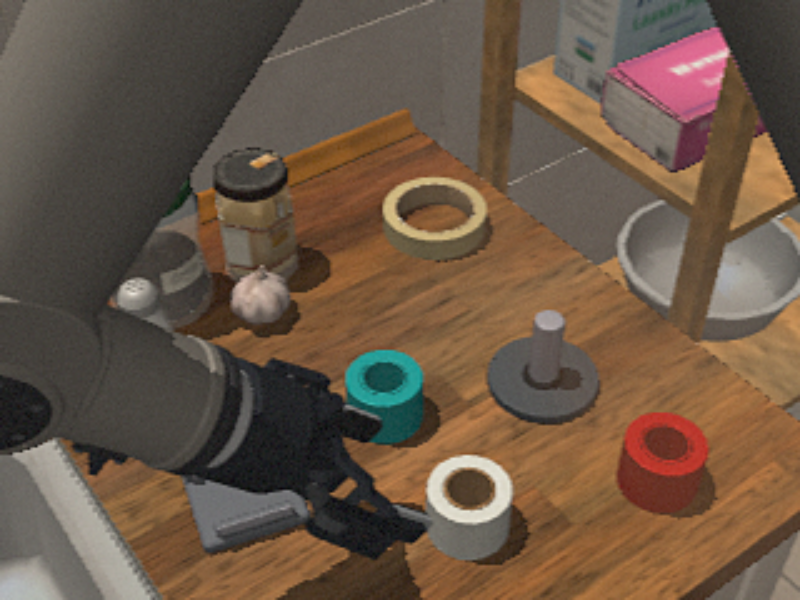

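The roll stands flat at (470,505) with the stand undisturbed, and the tilted gripper lines up with it. I'll advance and take the second grip.

```bash
python3 -m creep '0 0 0 0.5 -0.5 30 1;0 0 0 0.5 -0.5 60 1;0 0 0 0.5 -0.5 80 1;0 0 0 0.5 -0.5 90 1;0 0 0 0.5 -0.5 90 1;0 0 0 0.5 -0.5 90 1'; python3 -m creep '0 0 0 0 0 0 0.7;0 0 0 0 0 0 0.5;0 0 0 0 0 0 0.3;0 0 0 0 0 0 0.1;0 0 0 0 0 0 0;0 0 0 0 0 0 -0.2;0 0 0 0 0 0 -0.3' 45
```

```text
clock: 10.07
tcp_pos: [0.447, -0.0438, 0.0141]
orientation: [2.001, 1.558, -0.826]
contact_force: [-0.4, -0.0, 0.0]
grip_width: 0.0853
gripper_force: 0.0
clock: 10.95
tcp_pos: [0.4466, -0.0442, 0.0141]
orientation: [2.001, 1.557, -0.827]
contact_force: [-0.1, 2.1, 5.3]
grip_width: 0.0616
gripper_force: 49.4
```

```bash
python3 -m creep '0 0 0 -10 0 -10 -0.3;0 0 0 -40 0 -40 -0.3;0 0 0 -80 0 -80 -0.3;0 0 0 -115 0 -115 -0.3;0 0 0 -115 0 -115 -0.3;0 0 0 -115 0 -115 -0.3'; python3 - <<'E'
from h import *
from bench import *
# roll centre in tool frame at grasp
T=np.array([.4466,-.0442,.0141]);c=tool(45).inv().apply(np.array([.4497,-.0303,.024])-T);print("c",c)
R=tool(-45)
go(np.array([.6145,.0837,.20])-R.apply(c),R)
E
```

```text
clock: 11.7
tcp_pos: [0.4458, -0.0451, 0.1763]
orientation: [2.001, 1.557, -0.828]
contact_force: [-0.1, -0.0, -2.1]
grip_width: 0.0616
gripper_force: 49.6
c [ 0.00306583 -0.00040449 -0.01706655]
rv [-0.00e+00  1.57e+00 -1.00e-03] mm [ 118.   132.3 -131.2] | tcp [ 0.4458 -0.0451  0.1763] t 11.7
```

```bash
python3 -m creep '0 0.17 0 12 13 -13 -0.3;0 0.34 0 25 28 -28 -0.3;0 0.51 0 38 43 -43 -0.3;0 0.68 0 52 58 -58 -0.3;0 0.85 0 66 74 -73 -0.3;0 1.02 0 79 89 -88 -0.3;0 1.19 0 92 104 -103 -0.3;0 1.36 0 105 118 -117 -0.3;0 1.53 0 118 132 -131 -0.3;0 1.57 0 118 132 -131 -0.3'; python3 -m creep '0 0 0 0 0 0 -0.3;0 0 0 0 0 0 -0.3'; python3 - <<'E'
from h import *
from bench import *
o=status.get_obs();print(o["joints"].round(2))
c=[.00307,-.0004,-.0171];R=tool(-45)
go(np.array([.6145,.0837,.20])-R.apply(c),R)
for n in("scene","top"):
    p,d=grab_frame(n);w,uv,cc=cloud(p,d,camera_model(n))
    if n=="scene":cv2.imwrite("pics/s4.png",cv2.resize(p[130:330,160:420,::-1],(780,600)))
    # cheeks / roll outline
    q=w[(np.hypot(*(w[:,:2]-SEAT).T)<.055)&(w[:,2]>.036)&(w[:,2]<.05)]
    if len(q)>20: print(n,"cheek",len(q),cv2.minAreaRect((q[:,:2]*1000).astype(np.float32)))
    k=(np.hypot(*(w[:,:2]-SEAT).T)<.06)&(w[:,2]>.15)&(w[:,2]<.25)&(cc.min(1)>100)
    q=w[k];print(n,"roll",len(q),q.min(0).round(4),q.max(0).round(4),cv2.minAreaRect((q[:,:2]*1000).astype(np.float32)))
E
```

```text
clock: 12.95
tcp_pos: [0.6167, 0.0914, 0.1821]
orientation: [-2.001, -1.547, -0.827]
contact_force: [-0.5, 0.5, -2.2]
grip_width: 0.0622
gripper_force: 49.5
clock: 13.2
tcp_pos: [0.6168, 0.0941, 0.1852]
orientation: [-2.0, -1.558, -0.826]
contact_force: [0.3, -0.6, -1.6]
grip_width: 0.0619
gripper_force: 49.5
[ 0.76  0.65 -0.87  1.87 -0.46  0.7   0.14]
rv [-0.002  0.001 -0.   ] mm [-0.1  0.7 -0.9] | tcp [0.6168 0.0941 0.1852] t 13.2
scene cheek 120 ((616.1056518554688, 86.32691955566406), (80.16543579101562, 43.64151382446289), 74.99191284179688)
scene roll 758 [0.5755 0.0602 0.1975] [0.6506 0.116  0.2326] ((614.6737670898438, 86.54670715332031), (47.854827880859375, 75.55677032470703), 76.6077880859375)
top roll 1005 [0.5592 0.0513 0.1943] [0.6558 0.1133 0.2466] ((607.2099609375, 84.01395416259766), (96.448486328125, 60.3425178527832), 3.593723773956299)
```

View pics/s4.png

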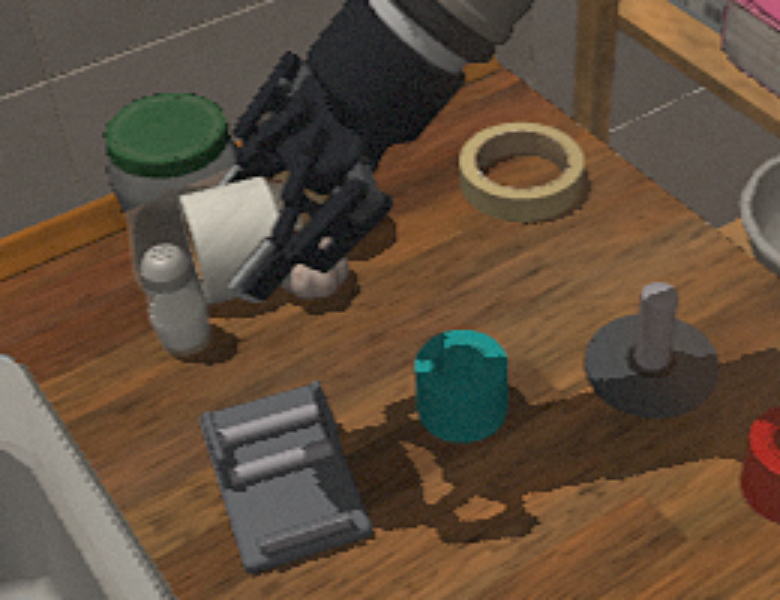

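The roll is on edge directly above the dispenser, and the camera measurements agree on a seat position of (.614,.083). I'll lower it.

```bash
python3 -m creep '0 0 0 -25 -0.5 25 -0.3;0 0 0 -50 -0.5 50 -0.3;0 0 0 -75 -0.5 75 -0.3;0 0 0 -92 -0.5 92 -0.3;0 0 0 -97 -0.5 97 -0.3;0 0 0 -97 -0.5 97 -0.3;0 0 0 -97 -0.5 97 -0.3'; python3 - <<'E'
from h import *
from bench import *
c=[.00307,-.0004,-.0171];R=tool(-45)
go(np.array([.614,.083,.052])-R.apply(c),R)
p,d=grab_frame("scene");cv2.imwrite("pics/s5.png",cv2.resize(p[220:340,200:330,::-1],(650,600)))
E
```

```text
clock: 14.18
tcp_pos: [0.6177, 0.0938, 0.0499]
orientation: [-2.001, -1.559, -0.83]
contact_force: [0.1, -0.2, -1.4]
grip_width: 0.0618
gripper_force: 49.5
rv [0.001 0.    0.002] mm [-9.6 -0.6  7.6] | tcp [0.6177 0.0938 0.0499] t 14.18
```

View pics/s5.png

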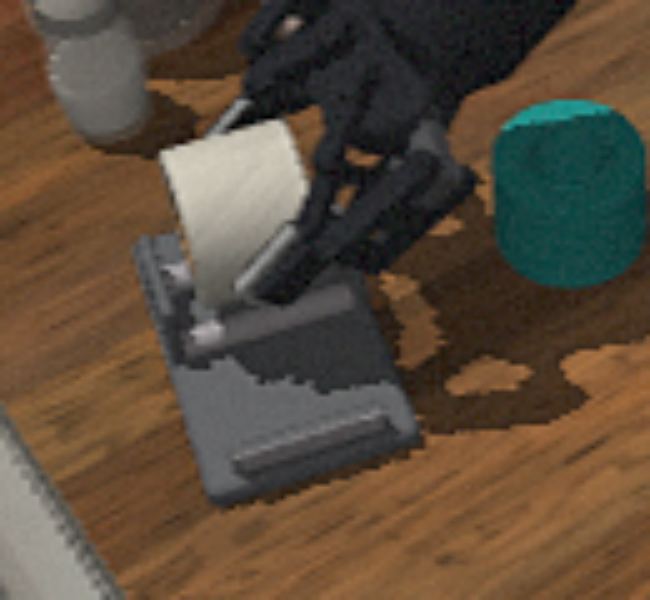

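The roll is between the cheeks, just above the rollers. I'll ease it down until it touches.

```bash
python3 -m creep '0 0 0 -3 -0.5 2 -0.3;0 0 0 -6 -0.5 4 -0.3;0 0 0 -8 -0.5 6 -0.3;0 0 0 -8.5 -0.5 7 -0.3;0 0 0 -8.5 -0.5 7 -0.3'
```

```text
clock: 14.85
tcp_pos: [0.6165, 0.0927, 0.0377]
orientation: [-2.001, -1.557, -0.829]
contact_force: [0.9, -0.8, 0.0]
grip_width: 0.0613
gripper_force: 49.8
```

```bash
python3 -m creep '0 0 0 -0.7 0 0.7 -0.3;0 0 0 -0.7 0 0.7 -0.3'; python3 -m creep '0 0 0 -0.7 0 0.7 0.3;0 0 0 -0.7 0 0.7 0.5;0 0 0 -0.7 0 0.7 0.7;0 0 0 -0.7 0 0.7 1;0 0 0 -0.7 0 0.7 1;0 0 0 -0.7 0 0.7 1;0 0 0 -0.7 0 0.7 1'
```

```text
clock: 15.1
tcp_pos: [0.6168, 0.0928, 0.0375]
orientation: [-2.0, -1.557, -0.83]
contact_force: [-1.0, -2.4, 6.0]
grip_width: 0.0618
gripper_force: 50.5
clock: 15.98
tcp_pos: [0.6161, 0.0927, 0.0355]
orientation: [-2.001, -1.557, -0.828]
contact_force: [-0.9, 0.4, -0.1]
grip_width: 0.0856
gripper_force: 0.0
```

```bash
python3 -m creep '0 0 0 0 0 -20 1;0 0 0 0 0 -50 1;0 0 0 0 0 -100 1;0 0 0 0 0 -150 1;0 0 0 0 0 -180 1;0 0 0 0 0 -180 1;0 0 0 0 0 -180 1'; python3 - <<'E'
from h import *
from bench import *
for n in("scene","top"):
    p,d=grab_frame(n);w,uv,cc=cloud(p,d,camera_model(n))
    cv2.imwrite(f"pics/e_{n}.png",p[:,:,::-1])
    k=(np.hypot(*(w[:,:2]-SEAT).T)<.06)&(w[:,2]>.05)&(w[:,2]<.12)&(cc.min(1)>90)
    q=w[k];print(n,"roll",len(q),q.max(0).round(4),cv2.minAreaRect((q[:,:2]*1000).astype(np.float32)))
a=cv2.imread("pics/e_top.png")[90:380,200:470];b=cv2.imread("pics/e_scene.png")[130:330,180:450]
cv2.imwrite("pics/e.png",np.hstack([cv2.resize(a,(400,430)),cv2.resize(b,(400,430))]))
E
```

```text
clock: 16.85
tcp_pos: [0.5844, -0.0303, 0.1628]
orientation: [-2.0, -1.557, -0.828]
contact_force: [-0.0, 0.6, 1.0]
grip_width: 0.0855
gripper_force: 0.0
scene roll 692 [0.6384 0.1156 0.0845] ((608.969482421875, 86.93270111083984), (47.751708984375, 52.0849609375), 76.0074691772461)
top roll 745 [0.6498 0.1122 0.0901] ((615.7732543945312, 82.4430923461914), (48.150447845458984, 62.867496490478516), 75.20121765136719)
```

View pics/e.png

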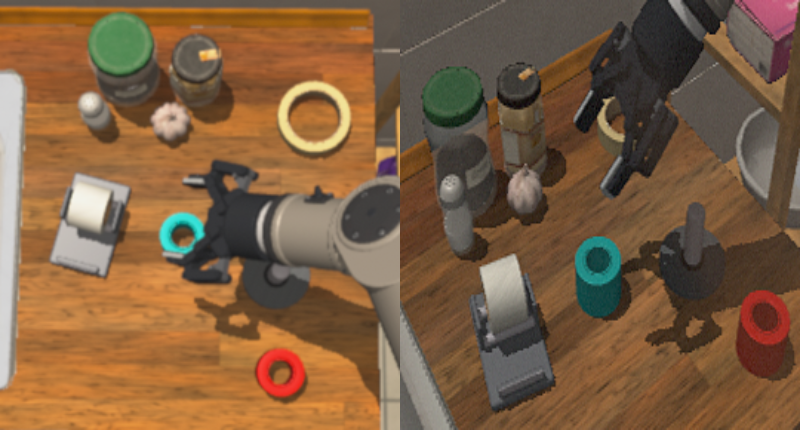

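The roll sits on the rollers between the cheeks: left panel (90,205), right panel (505,290). Both cameras put it at the seat, with its top at about 84 mm and its axis along the rollers. The other items are where they were and the arm is clear, so I'm handing in.

```bash
python3 -c "
from bench import r
print(r.hand_in())"
```

```text
the job is handed in; nothing more can be done
None
```

I handed in the job at about 17 s of the 50 s allowed: the roll was slid off the spindle, set flat on the worktop and released, then taken with a second grip and left on edge on the dispenser's rollers between its cheeks; the final pictures show the stand and bystanders unmoved.

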